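Seat the tube head on the keyed shaft of the shaker

ROBOT

A 6-joint arm with a two-finger parallel gripper is mounted at the origin on a cart in front of the work surface, level with it; the furniture and walls round the work are solid. World frame = base frame: x ahead of the robot, y to its left, z up, the work surface at z = 0. Lengths are in m, angles in rad, forces in N, time in s.
With the tool pointing down it reaches from about 0.225 to 0.875 m from the base axis. Payload 3.4 kg.
Tool frame: the origin (TCP) lies at the very end of the fingers, on their centre line; the grasp point (between the pads) lies 19 mm behind it (manip.grasp_offset is the distance from the TCP to the grasp point, in m); x points along the fingers, y is the direction in which the jaws open and shut, and the axes are right-handed (so a half turn about x gives the same grasp; the last joint's range is limited). The gripper opens to 85 mm and grips with 20 to 120 N. Pads are 22 mm wide; open, the fingers measure 114 mm over their backs; the gripper's body (76 mm by 85 mm) begins 54 mm behind the grasp point. The pads swing forward as they close: fully open they stand 13 mm farther back than shut.
Start: joints at [1.208, 0.276, 1.505, -0, 1.361, -0.121], TCP at [0.138, 0.558, 0.231] pointing down, gripper open.
Joint ranges: [-2.89, 2.89], [-0.75, 2.08], [0.22, 2.7], [-1.18, 4.32], [0.11, 2.71], [-2.7, 2.7]. Speed limits (rad/s): [2.57, 2.57, 3.14, 3.14, 3.14, 3.14].

INTERFACE

Orientations are given as a unit quaternion [w, x, y, z].
In Python, from rig import manip gives the robot as it stands.
- The arm moves only by the tool step_arm, never from a script. Its argument "increments" is a list of rows, each an object with "grip": the opening, from 0 (shut) to 1 (fully open); "delta_pos": the shift along the world's x, y, z in m, a list of three; "twist": the turn about the world's z in degrees. A call has 1 to 10 rows; each row shifts and turns the commanded pose from where the row before left it; what a row does not reach is not made up. A row lasts 1/12 s, in which the tool goes at most 41.7 mm and 7.16 degrees, less where a joint would pass 70% of its speed; a pose out of reach is approached as far as the arm can. A call with a gripper value outside its range is refused whole. The fingers move at their own pace and stop on an object; "force" is the grip in N (left out, the last holds). Time passes only in rows, so rows that do not move let the fingers close. It gives the time, the measured TCP pose, the force and the opening at its end, in the units of the state.
- manip.get_state(): the state, without advancing time (a new reading comes with each control period).
- manip.get_image(name): name is "scene" or "top"; returns a dict with "img" (384x512x3 uint8, red, green, blue), "fx", "fy", "cx", "cy" (pixels), "D" ([k1, k2, p1, p2, k3] as OpenCV has them; the pictures are not rectified), "rvec" (rotation vector, rad) and "tvec" (3), from world to camera coordinates, as OpenCV has them. Camera axes: x right, y down, z forward; pixel columns grow to the right and rows downward; lengths in m; the calibration is good to about 2 mm. A picture is of the moment at which its call begins. There is no depth.
- manip.sign_off(): hands the job in, once; it reports no verdict.
The state is a dict: "clock": time; "qpos": joint angles; "qd": joint speeds; "effort": joint torques, N m; "position": TCP position; "ee_rot": TCP orientation; "contact_force": force on the tool from outside, world axes, zero at the start; "moment": the same for the moment, N m; "width": finger opening in m.
Only numpy, scipy, OpenCV 4.12 (cv2) and the standard library are available. Lean on these libraries where they do the work, as an engineer would, in place of code of your own. Each camera call takes 0.05 s, during which the arm holds its last target. There are 200 camera calls.

TASK

Fit the tube head with the keyed (slotted) bore onto the upright drive shaft of the small white shaker: turn it so that its slots line up with the shaft's two keys, then lower it, without dropping it, until it sits fully home and level on the flange, and let go. Leave the other tube head, the one with the plain round bore, where it is.

Things in the scene. Friction and masses are not known exactly. Their poses are not given: they have to be found in the camera images.
- keyed_head_mid (a point): Head to fit: loose, 0.15 kg. Square grey plate 100x100x12 mm, tube holes; oblong aluminium collar 60 (its x) x 32 mm (its y), to 48 mm above the underside (36 above the plate): grasp it across y. Through bore: middle 22 mm wide, plus two opposite slots 14 mm wide, 48 mm end to end along x. Fits either way round. Point: collar centre, 24 mm above underside; z up.
- plain_head_mid (a point): The other head, to be left alone: loose, same materials, same square plate and height, but its collar is round, 44 mm across, with a plain round 20 mm bore. The two heads may have changed places. Point: on the bore's axis, 24 mm above its underside; z up.
- shaft_seat (a point): Point on the drive shaft's axis at the top of its black flange (66 mm wide, 66 mm above the worktop), where the head's underside rests. x runs along the keys, z up. Above it: core 14 mm thick, tip 34 mm up; two opposite keys 6 mm wide, 40 mm across both, 28 mm high. Play in the bore: 4 mm each way, 11 degrees. The shaft turns only under a firm twist (0.8 N m).
- drive: White shaker that carries the shaft: box 130x130 mm, 58 mm high, fixed to the worktop, black speed knob on its front. Origin: centre of its underside, on the shaft's axis; its -x is the front. The shaft's keys can stand at any angle to the box.

How it is judged:
At the end, for the whole second after the job is handed in: The keyed head sits right side up on the flange: its centre point 18 to 30 mm above the seat (24 when home), within 10 mm of the shaft's axis, slots within 20 degrees of the keys, level within 6 degrees; the plain head is within 30 mm of where it was (z of keyed_head_mid in the frame of shaft_seat between 0.018 and 0.03 m and horizontal distance between keyed_head_mid and shaft_seat below 0.01 m and angle between the x axis of keyed_head_mid and the x axis of shaft_seat, either way round below 0.35 rad and angle between keyed_head_mid's own z axis and vertical below 0.1 rad and distance of plain_head_mid from where it was at the start of the episode below 0.03 m); the robot touches nothing.
It fails at once if the plain-bore head was moved more than 50 mm (distance of plain_head_mid from where it was at the start of the episode above 0.05 m).
It fails at once if the head was dropped onto the shaft (faster than 0.6 m/s) (horizontal distance between keyed_head_mid and shaft_seat below 0.02 m and linear speed of keyed_head above 0.6 m/s).
It also fails if it takes over 38 s, if anything falls off the work surface, if the arm or the gripper's body presses on something with over 40 N, if the wrist force passes 120 N, or if a joint passes its speed limit or range.

## Working session

There is one attempt and no reset: what is moved stays moved. The work goes in short steps, Python scripts to look and compute and a tool call to move; the robot and the scene stay as the last step left them, time stands still between calls to the robot, and variables do not carry over. Pictures are saved under pics/ and viewed, about 8 in all and at most 12, crops included, and the job is handed in when it is done.

Besides the shell and the picture viewer there is one more tool, called after "Emit:" as name(argument=value, ...), one argument or row to a line, values as JSON. step_arm: Moves the arm, as the interface text tells. Its arguments: {"type":"object","properties":{"increments":{"type":"array"},"force":{"type":"number"}},"required":["increments"]}

```bash
mkdir -p pics
cat > h.py <<'E'
import numpy as np, cv2
from rig import manip
def cam(n):
    d=manip.get_image(n); K=np.array([[d["fx"],0,d["cx"]],[0,d["fy"],d["cy"]],[0,0,1.]])
    R=cv2.Rodrigues(np.array(d["rvec"],float))[0]; t=np.array(d["tvec"],float).ravel()
    return d["img"],K,np.array(d["D"],float),R,t
def ray(c,p):
    _,K,D,R,t=c
    u=cv2.undistortPoints(np.array(p,float).reshape(-1,1,2),K,D).reshape(-1,2)
    return -R.T@t, np.c_[u,np.ones(len(u))]@R
def onz(c,p,z):
    o,d=ray(c,p); return o+d*((z-o[2])/d[:,2])[:,None]
def proj(c,P):
    _,K,D,R,t=c
    return cv2.projectPoints(np.array(P,float).reshape(-1,1,3),cv2.Rodrigues(R)[0],t,K,D)[0].reshape(-1,2)
E
python3 - <<'E'
from h import *
for n in("scene","top"):
    c=cam(n); cv2.imwrite(f"pics/{n}0.png",cv2.resize(c[0][:,:,::-1],None,fx=1.5,fy=1.5))
    print(n,-c[3].T@c[4],c[3][2],c[1][0,0])
s=manip.get_state(); print(s)
E
```

```text
scene [0.30389119 0.26962138 0.75178812] [ 0.34365701 -0.53881348 -0.76914231] 358.6583905604601
top [ 0.49921563 -0.20033132  1.0093717 ] [ 0.06914122 -0.01403985 -0.99750808] 396.1111528254414
{'clock': 0.1, 'qpos': array([ 1.20799864e+00,  2.76548572e-01,  1.50597060e+00,  3.49728524e-05,
        1.36069315e+00, -1.21018902e-01]), 'qd': array([-1.33505806e-04, -9.21633865e-05, -2.69768131e-03, -1.06287523e-04,
       -5.81153299e-04,  6.71057894e-04]), 'effort': array([ 1.90330473e-03, -4.17697477e+01, -2.46408784e+01, -4.45393039e-05,
        5.84942507e-03, -2.71303185e-05]), 'position': array([0.13751627, 0.557854  , 0.23053093]), 'ee_rot': array([ 0.70179669,  0.08472312,  0.70209453, -0.08582926]), 'contact_force': array([-0.30859063, -0.89568109, -0.58617615]), 'moment': array([ 0.02009003, -0.05159247,  0.00535509]), 'width': 0.08514964207220133}
```

View pics/scene0.png

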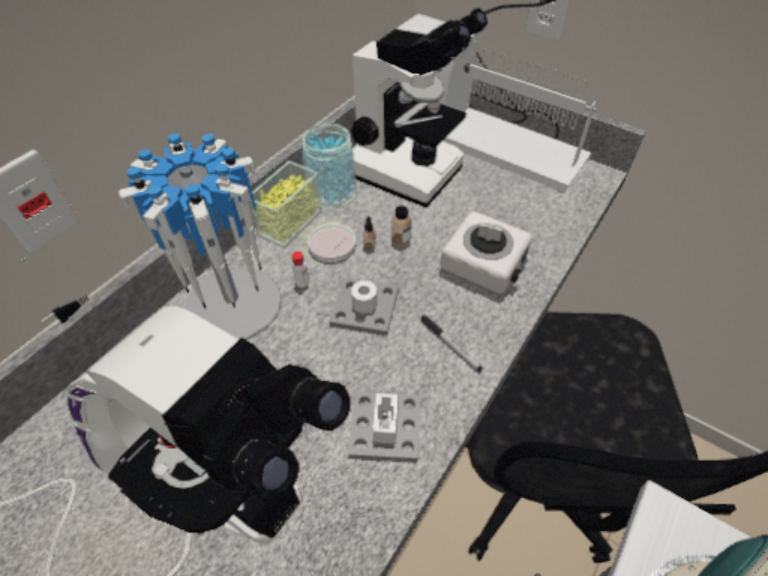

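View pics/top0.png

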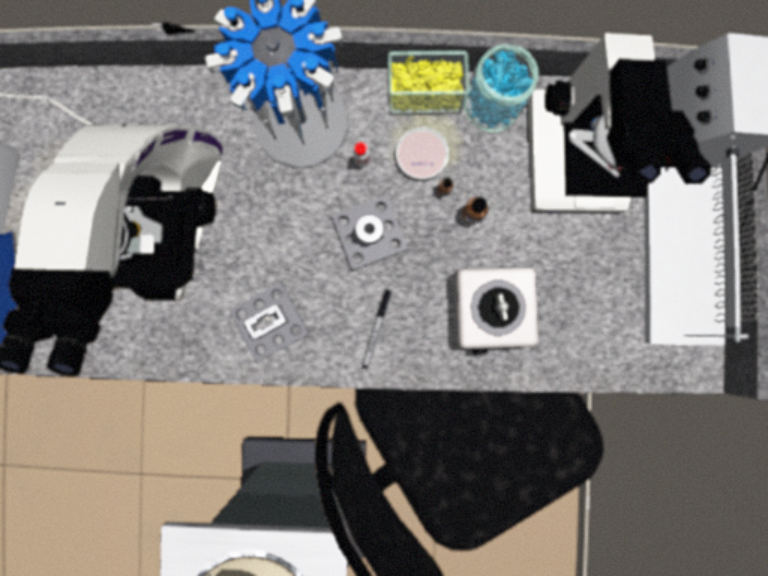

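The top view shows the keyed head (oblong collar) at about (265,321), the plain head at (368,230) and the shaker at (498,306), in 1.5x pixels. I'll measure with zoomed crops next.

Run:
```python
from h import *
c=cam("top"); s=cam("scene")
im=c[0]; g=cv2.cvtColor(im,cv2.COLOR_RGB2GRAY)
a=im[185:245,145:215]; b=im[170:240,295:365]; si=s[0]
crops=[a,b,si[250:315,225:290],si[135:205,285:365]]
out=[cv2.resize(x[:,:,::-1],(390,290),interpolation=cv2.INTER_CUBIC) for x in crops]
cv2.imwrite("pics/crops.png",np.vstack([np.hstack(out[:2]),np.hstack(out[2:])]))
print("corner world z0:",onz(c,[[256,192],[177,214],[332,204]],0.0))
# collar: bright blob near (177,214)
def blob(m,seed,r):
    m=m.astype(np.uint8); w=np.zeros_like(m); x,y=seed; w[y-r:y+r,x-r:x+r]=1
    k,_=cv2.findContours(m*w,cv2.RETR_EXTERNAL,cv2.CHAIN_APPROX_NONE)
    return max(k,key=cv2.contourArea)
def rect(cam_,k,z):
    P=onz(cam_,k.reshape(-1,2),z)[:,:2].astype(np.float32)*1000
    r=cv2.minAreaRect(P); M=cv2.moments(P.reshape(-1,1,2)); return r,(M['m10']/M['m00'],M['m01']/M['m00'])
for th in(150,170,190,210):
    print(th,"collar",rect(c,blob(g>th,(177,214),20),.048))
    print("   box",rect(c,blob(g>th,(332,204),40),.058))
bx=(g<60)
print("flange dark",rect(c,blob(bx,(332,204),22),.066))
hsv=cv2.cvtColor(im,cv2.COLOR_RGB2HSV);
```

```text
corner world z0: [[ 0.56497395 -0.21240109  0.        ]
 [ 0.50325833 -0.01267778  0.        ]
 [ 0.53948646 -0.40819411  0.        ]]
150 collar (((523.0166625976562, -11.19894027709961), (83.04901885986328, 69.6637954711914), 24.268869400024414), (513.4323056566727, -11.979084565478813))
   box (((539.454833984375, -396.43658447265625), (192.66720581054688, 194.79965209960938), 1.159165382385254), (543.5992690047551, -403.05279405764406))
170 collar (((503.43585205078125, -19.265174865722656), (35.072509765625, 61.511653900146484), 31.36964225769043), (503.37066736547865, -19.208888496918703))
   box (((537.7100830078125, -399.4770812988281), (126.38308715820312, 132.8394317626953), 1.268322467803955), (536.6193848672143, -396.7482665898905))
190 collar (((503.50604248046875, -19.38140106201172), (33.2606201171875, 59.894020080566406), 31.37984848022461), (503.529553257975, -19.4640216102535))
   box (((536.6301879882812, -396.572021484375), (123.61772155761719, 123.67808532714844), 2.9720475673675537), (536.5185501601635, -396.65671748629876))
210 collar (((502.9532165527344, -19.246723175048828), (32.09321594238281, 58.71645736694336), 30.24078369140625), (503.1350437544548, -19.327555737910302))
   box (((536.548828125, -396.8314514160156), (121.658203125, 121.43914031982422), 3.016832113265991), (536.761078362655, -396.4071796439238))
flange dark (((535.6861572265625, -394.7154541015625), (59.50053405761719, 60.008888244628906), 46.45944595336914), (535.3840426773763, -394.8087258661184))
```

View pics/crops.png

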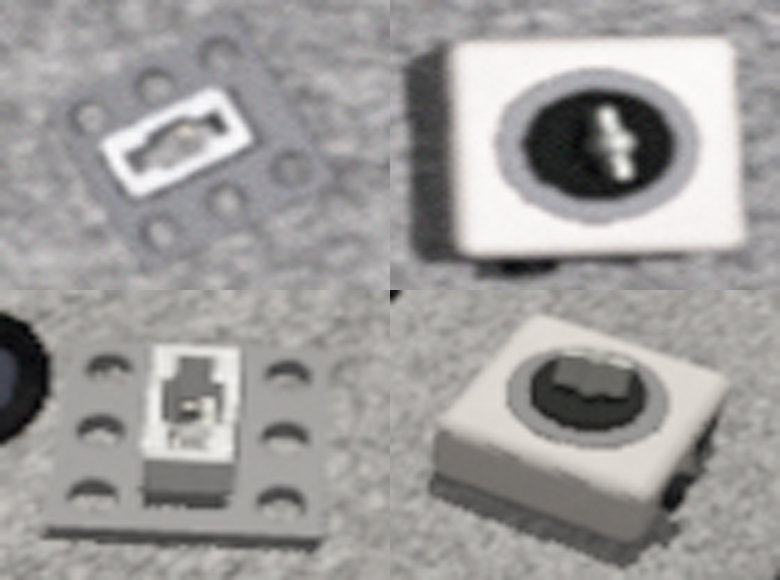

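The top crop shows the keyed bore and the shaft's key bar running nearly along the image's vertical. The scene crop shows the top edge of the keys from about (555,355) to (630,362). Next I'll work out the angles.

Run:
```python
from h import *
c=cam("top"); g=cv2.cvtColor(c[0],cv2.COLOR_RGB2GRAY)
# shaft keys
G=cv2.resize(g,None,fx=4,fy=4,interpolation=cv2.INTER_CUBIC)
def comp(m,seed,box):
    x0,y0,x1,y1=[4*v for v in box]; w=np.zeros_like(m,np.uint8); w[y0:y1,x0:x1]=m[y0:y1,x0:x1]
    n,l,st,ce=cv2.connectedComponentsWithStats(w)
    i=1+np.argmax(st[1:,4]); ys,xs=np.where(l==i); return (np.c_[xs,ys]+.5)/4-.5
for th in (100,120,140,170):
    p=comp((G>th),0,(322,191,345,216)); P=onz(c,p,.094)[:,:2]*1000
    m=P.mean(0); u,s,v=np.linalg.svd(P-m,full_matrices=False); r=cv2.minAreaRect(P.astype(np.float32))
    print(th,"keys",m,np.degrees(np.arctan2(*v[0][::-1])),2*np.sqrt(3)*s/np.sqrt(len(P)),r)
for th in (160,180,200):
    p=comp((G>th),0,(157,194,197,234)); P=onz(c,p,.048)[:,:2]*1000
    m=P.mean(0); u,s,v=np.linalg.svd(P-m,full_matrices=False); r=cv2.minAreaRect(P.astype(np.float32))
    print(th,"collar",m,np.degrees(np.arctan2(*v[0][::-1])),r)
# scene: keys top edge, crop x=285+X/390*80,y=135+Y/290*70
s=cam("scene"); q=[[285+x/390*80,135+y/290*70] for x,y in((165,62),(242,72))]
P=onz(s,q,.094); d=P[1]-P[0]; print(P,np.degrees(np.arctan2(d[1],d[0])),np.linalg.norm(d))
# overlays: projected expectations
import itertools
print(proj(s,[[.5035,-.0193,.048],[.5365,-.3965,.066]]), proj(c,[[.5365,-.3965,.100]]))
x=[[ .5365+33*np.cos(a)/1000,-.3965+33*np.sin(a)/1000,.066] for a in np.arange(0,6.3,.1)]
# plain head
for th in (170,190):
    p=comp((G>th),0,(225,132,265,175)); P=onz(c,p,.048)[:,:2]*1000; print("plain",cv2.minEnclosingCircle(P.astype(np.float32)))
im=s[0].copy(); big=cv2.resize(im[120:220,275:375][:,:,::-1],None,fx=6,fy=6,interpolation=cv2.INTER_CUBIC)
b2=np.ascontiguousarray(big)
for X in proj(s,x): cv2.circle(b2,tuple(int(v) for v in ((X-[275,120]+.5)*6)),1,(0,0,255),-1)
cv2.imwrite("pics/sc.png",b2)
```

```text
100 keys [ 535.84373025 -396.08204724] -166.986641161587 [38.12728177 11.34571154] ((535.9361572265625, -396.5124206542969), (41.845645904541016, 15.05163860321045), 5.281828880310059)
120 keys [ 535.85272271 -396.2037863 ] -166.96725058025274 [37.4843841   9.99865481] ((536.0051879882812, -396.943603515625), (41.031707763671875, 13.643953323364258), 18.9802303314209)
140 keys [ 535.78295685 -396.37359527] -166.9464011662028 [37.14649224  8.80472091] ((535.854248046875, -397.2484436035156), (40.3322868347168, 11.648275375366211), 10.811903953552246)
170 keys [ 535.83573872 -396.45260156] -166.96026313762894 [36.57928605  6.93194559] ((535.8087158203125, -397.536376953125), (38.640296936035156, 9.343348503112793), 13.54251766204834)
160 collar [503.47959771 -19.24648276] -59.63969680556335 ((503.62652587890625, -18.84628677368164), (36.99201202392578, 63.37483596801758), 30.685331344604492)
180 collar [503.43223795 -19.40586793] -60.33503892740396 ((503.4822998046875, -19.09804916381836), (34.92022705078125, 61.51908874511719), 30.8289794921875)
200 collar [503.26424015 -19.28747113] -60.49076915623363 ((503.46044921875, -19.201873779296875), (33.489013671875, 60.12706756591797), 31.21070098876953)
[[ 0.55410366 -0.38686548  0.094     ]
 [ 0.51544121 -0.40226899  0.094     ]] -158.27716258008942 0.04161794992231079
[[256.31184473 274.08342241]
 [324.95055028 157.99987318]] [[335.81111876 203.66535429]]
plain ((661.0042114257812, -184.66969299316406), 23.908052444458008)
plain ((660.2572631835938, -184.5411834716797), 22.719390869140625)
```

View pics/sc.png

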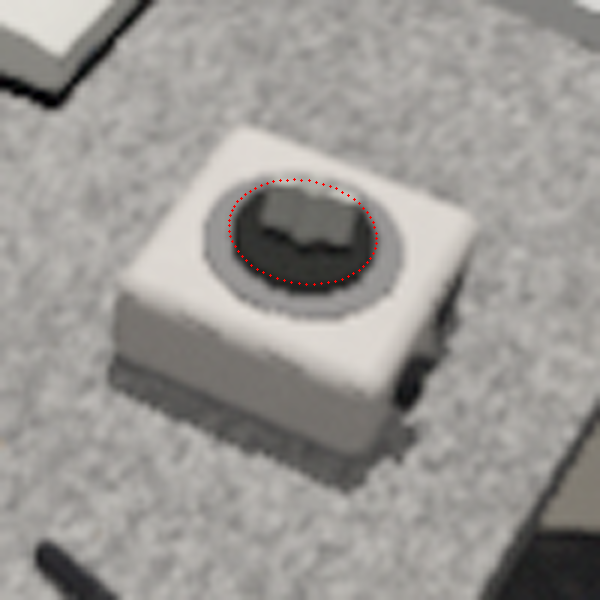

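The projected flange circle sits about 1 px (2 mm) above the seen flange, which is within the calibration error and the play. One last measurement before moving: the key angle from the scene view, the tool yaw, and how close the microscope and chair are.

Run:
```python
from h import *
from scipy.spatial.transform import Rotation as Rn
c=cam("top"); s=cam("scene")
def tri(a,b):  # 1.5x pixels top, scene
    o1,d1=ray(c,np.array([a])/1.5); o2,d2=ray(s,np.array([b])/1.5); d1=d1[0];d2=d2[0]
    A=np.c_[d1,-d2]; k=np.linalg.lstsq(A,o2-o1,rcond=None)[0]; p,q=o1+k[0]*d1,o2+k[1]*d2
    return np.round((p+q)/2,3),round(np.linalg.norm(p-q),3)
print("eyeR",tri((72,358),(322,405)),tri((72,358),(270,468)),"eyeL",tri((15,355),(270,468)))
print("chair back",tri((335,405),(470,545)),tri((335,405),(768,455)))
print("knob",tri((205,208),(322,405)), "box corner",tri((455,345),(518,235)))
print("drive corner", tri((462,270),(478,215)))
for z,pp in((.066,((262,232),(352,248))),(.094,((268,190),(364,205)))):
    P=onz(s,[[275+x/6-.5,120+y/6-.5] for x,y in pp],z); d=P[1]-P[0]; print(P,np.degrees(np.arctan2(d[1],d[0]))+180,np.linalg.norm(d))
# top edges at seat plane
q=manip.get_state()["ee_rot"]; M=Rn.from_quat([q[1],q[2],q[3],q[0]]).as_matrix(); print(M, "jaw deg",np.degrees(np.arctan2(M[1,1],M[0,1])))
big=cv2.resize(c[0][185:223,312:352][:,:,::-1],None,fx=14,fy=14,interpolation=cv2.INTER_CUBIC); cv2.imwrite("pics/shaft.png",big)
```

```text
eyeR (array([0.455, 0.134, 0.367]), np.float64(0.003)) (array([0.464, 0.175, 0.308]), np.float64(0.035)) eyeL (array([0.455, 0.197, 0.374]), np.float64(0.001))
chair back (array([ 0.312, -0.096, -0.513]), np.float64(0.032)) (array([ 0.264, -0.109,  0.283]), np.float64(0.288))
knob (array([0.621, 0.051, 0.098]), np.float64(0.113)) box corner (array([ 0.469, -0.314,  0.178]), np.float64(0.015))
drive corner (array([ 0.561, -0.329,  0.166]), np.float64(0.047))
[[ 0.55137819 -0.3855953   0.066     ]
 [ 0.51331257 -0.39940592  0.066     ]] 19.94130786857579 0.04049351390491267
[[ 0.55127444 -0.38331261  0.094     ]
 [ 0.51215481 -0.39870146  0.094     ]] 21.473649726647324 0.042037630306612186
[[-1.04103743e-04  2.39451693e-01  9.70908274e-01]
 [-1.99495708e-04  9.70908255e-01 -2.39451709e-01]
 [-9.99999975e-01 -2.18619852e-04 -5.33055984e-05]] jaw deg 76.14581856716181
```

View pics/shaft.png

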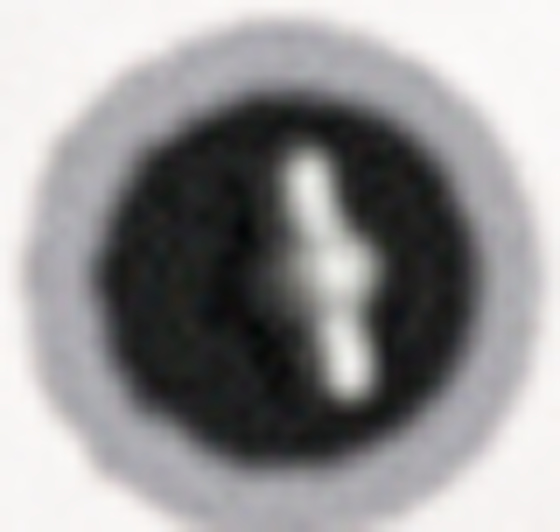

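The cameras roughly agree on the keys: about 13° from the top view, and about 20° from the coarser scene view. The eyepiece ends are near (0.455, 0.13–0.20, 0.37), so I'll approach at a small radius.

Emit:
step_arm(
  increments=[
    {"grip":1,"delta_pos":[0.002,-0.038,0.002],"twist":-4},
    {"grip":1,"delta_pos":[0.002,-0.038,0.002],"twist":-4},
    {"grip":1,"delta_pos":[0.002,-0.038,0.002],"twist":-4},
    {"grip":1,"delta_pos":[0.002,-0.038,0.002],"twist":-4},
    {"grip":1,"delta_pos":[0.002,-0.038,0.002],"twist":-4},
    {"grip":1,"delta_pos":[0.002,-0.038,0.002],"twist":-4},
    {"grip":1,"delta_pos":[0.025,-0.028,0],"twist":-4},
    {"grip":1,"delta_pos":[0.025,-0.028,0],"twist":-4},
    {"grip":1,"delta_pos":[0.025,-0.028,0],"twist":-4},
    {"grip":1,"delta_pos":[0.025,-0.028,0],"twist":-4},
  ],
  force=40,
)

```text
clock: 1.23
position: [0.2502, 0.2169, 0.2438]
ee_rot: [0.63, 0.322, 0.63, -0.32]
contact_force: [1.0, 0.6, 0.1]
width: 0.0852
```

Emit:
step_arm(
  increments=[
    {"grip":1,"delta_pos":[0.026,-0.03,0],"twist":-2},
    {"grip":1,"delta_pos":[0.026,-0.03,0],"twist":-2},
    {"grip":1,"delta_pos":[0.026,-0.03,0],"twist":-2},
    {"grip":1,"delta_pos":[0.008,-0.037,0],"twist":0},
    {"grip":1,"delta_pos":[0.008,-0.037,0],"twist":0},
    {"grip":1,"delta_pos":[0.008,-0.037,0],"twist":0},
    {"grip":1,"delta_pos":[0.008,-0.037,0],"twist":0},
    {"grip":1,"delta_pos":[0.04,0,0],"twist":0},
    {"grip":1,"delta_pos":[0.04,0,0],"twist":0},
    {"grip":1,"delta_pos":[0.04,0,-0.02],"twist":0},
  ],
)

```text
clock: 2.07
position: [0.4813, -0.0221, 0.2278]
ee_rot: [0.615, 0.355, 0.609, -0.353]
contact_force: [0.2, -0.7, 0.6]
width: 0.0855
```

Emit:
step_arm(
  increments=[
    {"grip":1,"delta_pos":[0.024,0,-0.03],"twist":0},
    {"grip":1,"delta_pos":[0,0,-0.035],"twist":0},
    {"grip":1,"delta_pos":[0,0,-0.035],"twist":0},
    {"grip":1,"delta_pos":[0,0,-0.02],"twist":0},
    {"grip":1,"delta_pos":[0,0,0],"twist":0},
  ],
)

```text
clock: 2.48
position: [0.4973, -0.0191, 0.1003]
ee_rot: [0.609, 0.352, 0.616, -0.354]
contact_force: [-0.8, 0.6, -0.1]
width: 0.0856
```

Run:
```python
from h import *
from scipy.spatial.transform import Rotation as Rn
st=manip.get_state(); q=st["ee_rot"]; M=Rn.from_quat([q[1],q[2],q[3],q[0]]).as_matrix()
print(st["position"],st["qpos"],"jaw deg",np.degrees(np.arctan2(M[1,1],M[0,1])))
s=cam("scene"); c=cam("top")
a=cv2.resize(s[0][150:330,180:340],(533,600)); cv2.imwrite("pics/pre.png",a[:,:,::-1])
```

```text
[ 0.4973158  -0.01909339  0.10027101] [-1.78300579e-01  2.79819807e-01  1.85838970e+00  3.85262543e-05
  1.01365259e+00 -7.04371348e-01] jaw deg 30.141950349454888
```

View pics/pre.png

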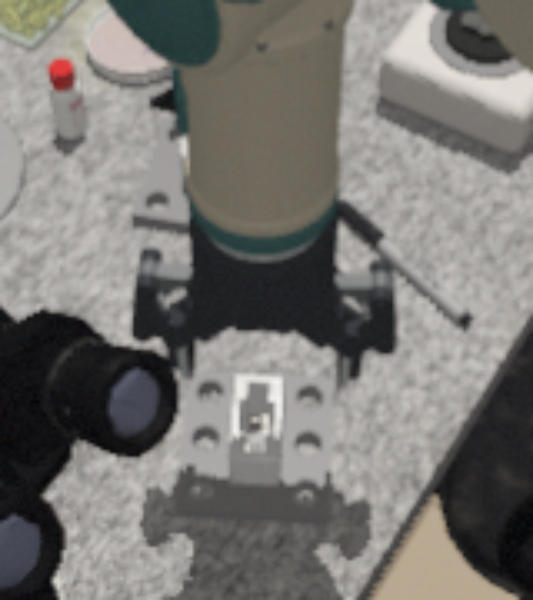

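The gripper is over the collar with the jaws aligned (30.1° against 29.8° wanted). Next I'll correct x, descend and close.

Emit:
step_arm(
  increments=[
    {"grip":1,"delta_pos":[0.006,0,-0.02],"twist":-0.3},
    {"grip":1,"delta_pos":[0,0,-0.025],"twist":0},
    {"grip":1,"delta_pos":[0,0,-0.025],"twist":0},
    {"grip":1,"delta_pos":[0,0,-0.01],"twist":0},
    {"grip":1,"delta_pos":[0,0,0],"twist":0},
  ],
)

```text
clock: 3.0
position: [0.5067, -0.0197, 0.0245]
ee_rot: [0.611, 0.354, 0.612, -0.355]
contact_force: [-0.5, -0.5, -1.3]
width: 0.0856
```

Emit:
step_arm(
  increments=[
    {"grip":0,"delta_pos":[0,0,0],"twist":0},
    {"grip":0,"delta_pos":[0,0,0],"twist":0},
    {"grip":0,"delta_pos":[0,0,0],"twist":0},
    {"grip":0,"delta_pos":[0,0,0],"twist":0},
    {"grip":0,"delta_pos":[0,0,0],"twist":0},
    {"grip":0,"delta_pos":[0,0,0],"twist":0},
    {"grip":0,"delta_pos":[0,0,0],"twist":0},
    {"grip":0,"delta_pos":[0,0,0],"twist":0},
  ],
  force=50,
)

```text
clock: 3.67
position: [0.5077, -0.0199, 0.026]
ee_rot: [0.613, 0.355, 0.611, -0.354]
contact_force: [-1.0, -0.2, 5.2]
width: 0.0312
```

Emit:
step_arm(
  increments=[
    {"grip":0,"delta_pos":[0,0,0.015],"twist":0},
    {"grip":0,"delta_pos":[0,0,0.025],"twist":0},
    {"grip":0,"delta_pos":[0,0,0.04],"twist":0},
    {"grip":0,"delta_pos":[0,0,0.04],"twist":0},
    {"grip":0,"delta_pos":[0,0,0.02],"twist":0},
    {"grip":0,"delta_pos":[0,0,0],"twist":0},
    {"grip":0,"delta_pos":[0,0,0],"twist":0},
  ],
)

```text
clock: 4.25
position: [0.5074, -0.0198, 0.1659]
ee_rot: [0.613, 0.355, 0.611, -0.354]
contact_force: [0.2, 0.0, -1.0]
width: 0.0312
```

Run:
```python
from h import *
s=cam("scene"); c=cam("top"); st=manip.get_state(); print(st["position"],st["qpos"],st["width"],st["contact_force"])
cv2.imwrite("pics/lift.png",np.hstack([cv2.resize(s[0][120:320,160:340],(400,444)),cv2.resize(c[0][100:300,100:280],(400,444))])[:,:,::-1])
```

```text
[ 0.50554535 -0.0194508   0.16333677] [-1.76120894e-01  2.24026062e-01  1.75588884e+00  8.24443920e-05
  1.16463914e+00 -6.96999144e-01] 0.0308068878613473 [-0.62894933  0.31070654 -1.52282809]
```

View pics/lift.png

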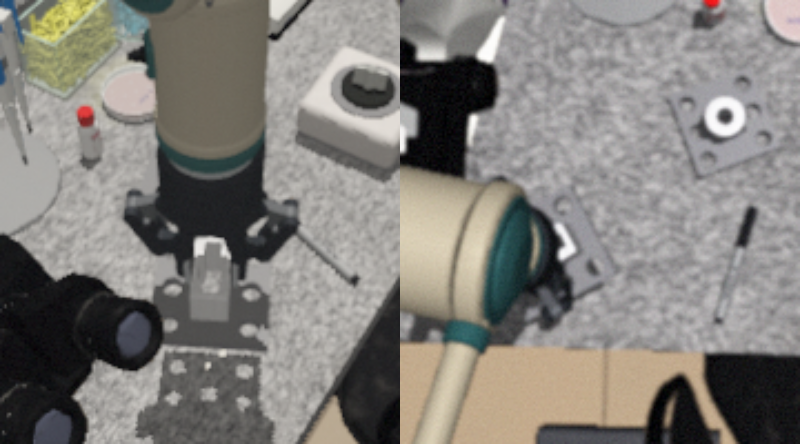

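The head hangs level in the jaws, clear of the table. Next I'll carry it to above the shaft, turning it −106° so the slots end near 14°.

Emit:
step_arm(
  increments=[
    {"grip":0,"delta_pos":[0.0015,-0.0235,0.001],"twist":-6.6},
    {"grip":0,"delta_pos":[0.0015,-0.0235,0.001],"twist":-6.6},
    {"grip":0,"delta_pos":[0.0015,-0.0235,0.001],"twist":-6.6},
    {"grip":0,"delta_pos":[0.0015,-0.0235,0.001],"twist":-6.6},
    {"grip":0,"delta_pos":[0.0015,-0.0235,0.001],"twist":-6.6},
    {"grip":0,"delta_pos":[0.0015,-0.0235,0.001],"twist":-6.6},
    {"grip":0,"delta_pos":[0.0015,-0.0235,0.001],"twist":-6.6},
    {"grip":0,"delta_pos":[0.0015,-0.0235,0.001],"twist":-6.6},
    {"grip":0,"delta_pos":[0.0015,-0.0235,0.001],"twist":-6.6},
    {"grip":0,"delta_pos":[0.0015,-0.0235,0.001],"twist":-6.6},
  ],
)

```text
clock: 5.18
position: [0.5206, -0.2551, 0.1719]
ee_rot: [-0.317, -0.63, -0.32, 0.632]
contact_force: [0.2, -0.6, -1.5]
width: 0.0312
```

Emit:
step_arm(
  increments=[
    {"grip":0,"delta_pos":[0.0015,-0.0235,0],"twist":-6.6},
    {"grip":0,"delta_pos":[0.0015,-0.0235,0],"twist":-6.6},
    {"grip":0,"delta_pos":[0.0015,-0.0235,0],"twist":-6.6},
    {"grip":0,"delta_pos":[0.0015,-0.0235,0],"twist":-6.6},
    {"grip":0,"delta_pos":[0.0015,-0.0235,0],"twist":-6.6},
    {"grip":0,"delta_pos":[0.0015,-0.0235,0],"twist":-6.6},
    {"grip":0,"delta_pos":[0,0,0],"twist":0},
    {"grip":0,"delta_pos":[0,0,0],"twist":0},
    {"grip":0,"delta_pos":[0,0,0],"twist":0},
    {"grip":0,"delta_pos":[0,0,0],"twist":0},
  ],
)

```text
clock: 6.02
position: [0.5304, -0.3942, 0.1733]
ee_rot: [-0.087, -0.701, -0.089, 0.702]
contact_force: [0.4, -0.2, -1.4]
width: 0.0307
```

```bash
cat >> h.py <<'E'
from scipy.spatial.transform import Rotation as Rn
def state():
    st=manip.get_state(); q=st["ee_rot"]; M=Rn.from_quat([q[1],q[2],q[3],q[0]]).as_matrix()
    print(st["clock"],st["position"],"jaw",round(np.degrees(np.arctan2(M[1,1],M[0,1])),2),"axis z",M[2,0],"F",st["contact_force"].round(1),"w",st["width"],"q",st["qpos"].round(2)); return st
E
python3 - <<'E'
from h import *
state(); s=cam("scene"); state(); c=cam("top"); state()
cv2.imwrite("pics/hov.png",np.hstack([cv2.resize(s[0][90:210,265:385],(400,400),interpolation=cv2.INTER_CUBIC),cv2.resize(c[0][150:270,270:390],(400,400),interpolation=cv2.INTER_CUBIC)])[:,:,::-1])
E
```

```text
6.0167 [ 0.53042174 -0.39415924  0.17333474] jaw -75.68 axis z -0.9999948223646138 F [ 0.4 -0.2 -1.4] w 0.030748405523971026 q [-0.74  0.44  1.4   0.    1.31  0.58]
6.0667 [ 0.53066773 -0.39425405  0.17385492] jaw -75.67 axis z -0.999997702122509 F [-0.5  0.6 -2.1] w 0.03140211328709978 q [-0.74  0.44  1.4   0.    1.31  0.58]
6.1167 [ 0.53084639 -0.39443354  0.17426886] jaw -75.67 axis z -0.9999992384027443 F [ 0.6 -0.7 -1.4] w 0.03105950955225411 q [-0.74  0.44  1.4   0.    1.31  0.58]
```

View pics/hov.png

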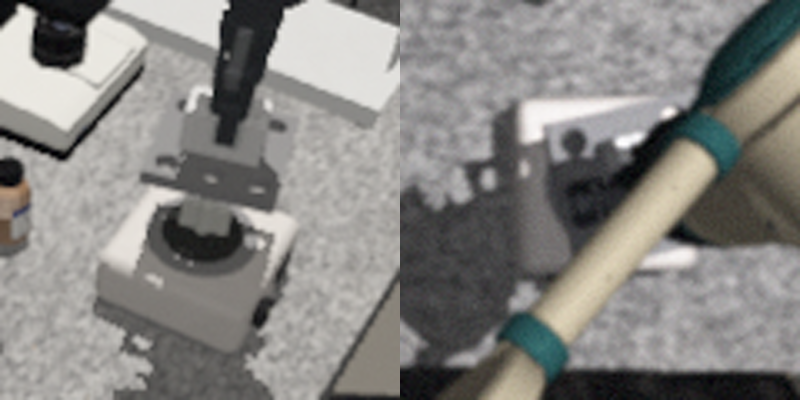

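The scene view shows the head above the shaft, its front edge roughly parallel to the key face. I'll zoom in on that view, where both are visible to one camera.

Run:
```python
from h import *
st=state(); I=[cam("scene") for _ in range(6)]; s=I[-1]; state()
im=np.mean([k[0].astype(float) for k in I[2:]],0).astype(np.uint8); np.save("sc.npy",im)
x0,y0=298,112
b=cv2.resize(im[y0:y0+62,x0:x0+62],None,fx=9.6,fy=9.6,interpolation=cv2.INTER_CUBIC)[:,:,::-1].copy()
cv2.imwrite("pics/z.png",cv2.convertScaleAbs(b,alpha=1.3))
```

```text
6.1167 [ 0.53084639 -0.39443354  0.17426886] jaw -75.67 axis z -0.9999992384027443 F [ 0.6 -0.7 -1.4] w 0.03105950955225411 q [-0.74  0.44  1.4   0.    1.31  0.58]
6.4167 [ 0.53107859 -0.39539162  0.17495227] jaw -75.72 axis z -0.9999999007046593 F [-0.1  0.7 -1. ] w 0.03085116666511621 q [-0.74  0.44  1.39 -0.    1.31  0.58]
```

View pics/z.png

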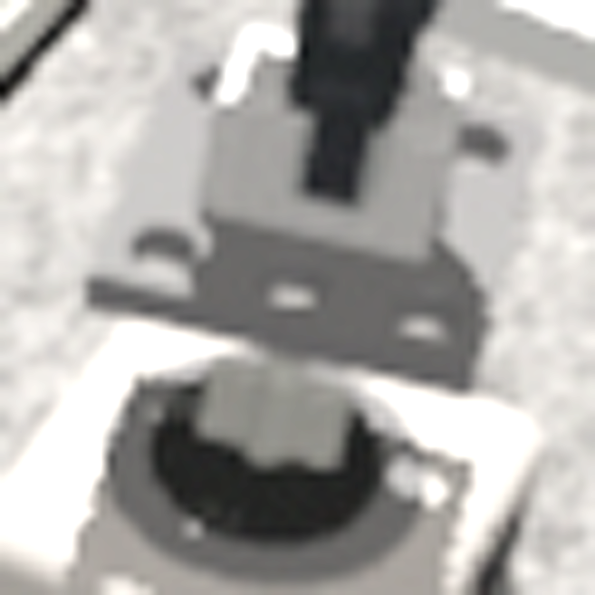

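In the zoom, the plate's lower front edge runs (88,305)→(468,390), the collar's base edge (205,215)→(440,255), and the key-face bottom (198,434)→(340,473). I'll cast all three.

Run:
```python
from h import *
s=cam("scene")
def W(pp,z):
    p=[[298+(x+.5)/9.6-.5,112+(y+.5)/9.6-.5] for x,y in pp]; return onz(s,p,z)*1000
def seg(n,pp,z):
    P=W(pp,z); d=P[1]-P[0]; L=np.linalg.norm(d); a=(np.degrees(np.arctan2(d[1],d[0]))+180)%180
    print(n,P.mean(0).round(1),"ang",a.round(1),"L",L.round(1)); return P.mean(0)[:2],a
for U in(.146,.149,.152):
    m,a=seg("plate",((88,305),(468,390)),U); t=np.radians(a); print("  centre",(m+50*np.array([np.sin(t),-np.cos(t)])).round(1))
    m,a=seg("collar",((205,215),(440,255)),U+.012); t=np.radians(a); print("  centre",(m+16*np.array([np.sin(t),-np.cos(t)])).round(1))
m,a=seg("key",((198,434),(340,473)),.066); t=np.radians(a); print("  centre",(m+3*np.array([np.sin(t),-np.cos(t)])).round(1))
# flange outline: dark mask ellipse
g=cv2.cvtColor(np.load("sc.npy"),cv2.COLOR_RGB2GRAY); G=cv2.resize(g,None,fx=4,fy=4,interpolation=cv2.INTER_CUBIC)
F=[(152,460),(160,490),(190,522),(230,540),(270,543),(320,530),(355,510),(375,485),(382,465)]
P=W(F,.066)[:,:2]; A=np.c_[2*P,np.ones(len(P))]; x=np.linalg.lstsq(A,(P**2).sum(1),rcond=None)[0]
print("flange c",x[:2].round(1),"r",np.sqrt(x[2]+x[0]**2+x[1]**2).round(1))
```

```text
plate [ 522.9 -352.4  146. ] ang 15.8 L 98.4
  centre [ 536.6 -400.5]
collar [ 527.9 -384.1  158. ] ang 19.8 L 60.7
  centre [ 533.3 -399.2]
plate [ 521.8 -349.3  149. ] ang 15.8 L 97.9
  centre [ 535.5 -397.4]
collar [ 526.8 -380.8  161. ] ang 19.8 L 60.4
  centre [ 532.2 -395.9]
plate [ 520.7 -346.2  152. ] ang 15.8 L 97.4
  centre [ 534.4 -394.3]
collar [ 525.6 -377.5  164. ] ang 19.8 L 60.1
  centre [ 531.1 -392.6]
key [ 533.8 -394.7   66. ] ang 12.4 L 41.1
  centre [ 534.5 -397.7]
flange c [ 534.4 -391.5] r 32.0
```

Everything agrees within the play: keys at about 12.5–13°, head at 14.3–15.8°, axis offset ≤ 3 mm. Next: a small correction, then a stepwise descent watching the force.

Emit:
step_arm(
  increments=[
    {"grip":0,"delta_pos":[0.001,-0.001,-0.01],"twist":-1.2},
    {"grip":0,"delta_pos":[0,0,-0.01],"twist":0},
    {"grip":0,"delta_pos":[0,0,-0.01],"twist":0},
    {"grip":0,"delta_pos":[0,0,-0.01],"twist":0},
    {"grip":0,"delta_pos":[0,0,-0.005],"twist":0},
    {"grip":0,"delta_pos":[0,0,0],"twist":0},
    {"grip":0,"delta_pos":[0,0,0],"twist":0},
    {"grip":0,"delta_pos":[0,0,0],"twist":0},
  ],
)

```text
clock: 7.13
position: [0.5323, -0.397, 0.13]
ee_rot: [0.081, 0.703, 0.08, -0.702]
contact_force: [0.8, 0.1, -1.5]
width: 0.031
```

Emit:
step_arm(
  increments=[
    {"grip":0,"delta_pos":[0,0,-0.004],"twist":0},
    {"grip":0,"delta_pos":[0,0,-0.004],"twist":0},
    {"grip":0,"delta_pos":[0,0,0],"twist":0},
    {"grip":0,"delta_pos":[0,0,0],"twist":0},
  ],
)

```text
clock: 7.47
position: [0.5318, -0.3965, 0.1214]
ee_rot: [-0.08, -0.702, -0.08, 0.703]
contact_force: [0.0, -0.8, -2.2]
width: 0.0308
```

Emit:
step_arm(
  increments=[
    {"grip":0,"delta_pos":[0,0,-0.003],"twist":0},
    {"grip":0,"delta_pos":[0,0,-0.003],"twist":0},
    {"grip":0,"delta_pos":[0,0,-0.002],"twist":0},
    {"grip":0,"delta_pos":[0,0,0],"twist":0},
    {"grip":0,"delta_pos":[0,0,0],"twist":0},
  ],
)

```text
clock: 7.88
position: [0.5318, -0.3966, 0.1134]
ee_rot: [-0.08, -0.702, -0.08, 0.703]
contact_force: [-0.7, -0.3, -2.1]
width: 0.031
```

No contact at about 7 mm below the key tops, so I'll carry on down.

Emit:
step_arm(
  increments=[
    {"grip":0,"delta_pos":[0,0,-0.003],"twist":0},
    {"grip":0,"delta_pos":[0,0,-0.003],"twist":0},
    {"grip":0,"delta_pos":[0,0,-0.003],"twist":0},
    {"grip":0,"delta_pos":[0,0,-0.003],"twist":0},
    {"grip":0,"delta_pos":[0,0,-0.003],"twist":0},
    {"grip":0,"delta_pos":[0,0,0],"twist":0},
    {"grip":0,"delta_pos":[0,0,0],"twist":0},
  ],
)

```text
clock: 8.47
position: [0.5318, -0.3965, 0.0983]
ee_rot: [-0.08, -0.702, -0.081, 0.703]
contact_force: [-1.3, 0.2, -1.2]
width: 0.031
```

Emit:
step_arm(
  increments=[
    {"grip":0,"delta_pos":[0,0,-0.002],"twist":0},
    {"grip":0,"delta_pos":[0,0,-0.002],"twist":0},
    {"grip":0,"delta_pos":[0,0,0],"twist":0},
    {"grip":0,"delta_pos":[0,0,0],"twist":0},
  ],
)

```text
clock: 8.8
position: [0.5319, -0.3966, 0.0946]
ee_rot: [-0.08, -0.702, -0.08, 0.703]
contact_force: [-0.6, 0.9, -1.5]
width: 0.0312
```

Emit:
step_arm(
  increments=[
    {"grip":0,"delta_pos":[0,0,-0.001],"twist":0},
    {"grip":0,"delta_pos":[0,0,-0.001],"twist":0},
    {"grip":0,"delta_pos":[0,0,-0.001],"twist":0},
    {"grip":0,"delta_pos":[0,0,0],"twist":0},
    {"grip":0,"delta_pos":[0,0,0],"twist":0},
  ],
)

```text
clock: 9.22
position: [0.5321, -0.3967, 0.092]
ee_rot: [0.08, 0.703, 0.08, -0.702]
contact_force: [0.4, 1.1, 0.0]
width: 0.031
```

Emit:
step_arm(
  increments=[
    {"grip":0,"delta_pos":[0,0,-0.001],"twist":0},
    {"grip":0,"delta_pos":[0,0,0],"twist":0},
    {"grip":0,"delta_pos":[0,0,0],"twist":0},
  ],
)

```text
clock: 9.47
position: [0.5321, -0.3967, 0.092]
ee_rot: [0.081, 0.703, 0.08, -0.702]
contact_force: [-2.4, 1.7, 5.9]
width: 0.0309
```

Run:
```python
from h import *
state(); s=cam("scene")
cv2.imwrite("pics/home.png",cv2.resize(s[0][115:190,290:365],(600,600),interpolation=cv2.INTER_CUBIC)[:,:,::-1])
```

```text
9.4667 [ 0.53206808 -0.39671352  0.09201843] jaw -76.95 axis z -0.9999995424668939 F [-2.4  1.7  5.9] w 0.030940409204735744 q [-0.75  0.5   1.5  -0.    1.14  0.6 ]
```

View pics/home.png

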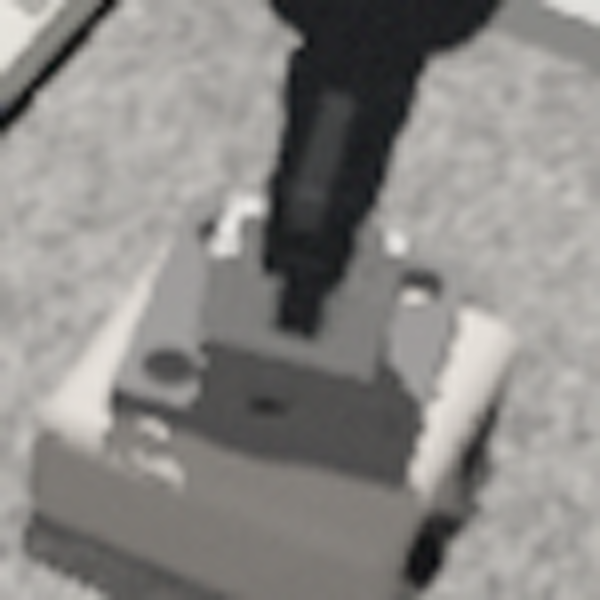

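The head sits down on the flange at TCP z = 0.092, exactly as predicted, with a contact reaction of 6 N. Next I'll let go and rise straight up.

Emit:
step_arm(
  increments=[
    {"grip":0.5,"delta_pos":[0,0,0.0005],"twist":0},
    {"grip":0.6,"delta_pos":[0,0,0],"twist":0},
    {"grip":0.8,"delta_pos":[0,0,0],"twist":0},
    {"grip":1,"delta_pos":[0,0,0],"twist":0},
    {"grip":1,"delta_pos":[0,0,0],"twist":0},
    {"grip":1,"delta_pos":[0,0,0],"twist":0},
    {"grip":1,"delta_pos":[0,0,0],"twist":0},
    {"grip":1,"delta_pos":[0,0,0],"twist":0},
  ],
)

```text
clock: 10.18
position: [0.532, -0.3967, 0.0911]
ee_rot: [-0.08, -0.703, -0.08, 0.703]
contact_force: [-0.3, 0.7, 0.1]
width: 0.0855
```

Emit:
step_arm(
  increments=[
    {"grip":1,"delta_pos":[0,0,0.01],"twist":0},
    {"grip":1,"delta_pos":[0,0,0.02],"twist":0},
    {"grip":1,"delta_pos":[0,0,0.03],"twist":0},
    {"grip":1,"delta_pos":[0,0,0.03],"twist":0},
    {"grip":1,"delta_pos":[0,0,0.03],"twist":0},
    {"grip":1,"delta_pos":[-0.03,0,0.02],"twist":0},
    {"grip":1,"delta_pos":[-0.035,0,0],"twist":0},
    {"grip":1,"delta_pos":[-0.035,0,0],"twist":0},
    {"grip":1,"delta_pos":[-0.035,0,0],"twist":0},
    {"grip":1,"delta_pos":[-0.035,0,0],"twist":0},
  ],
)

```text
clock: 11.02
position: [0.3605, -0.3964, 0.2323]
ee_rot: [0.081, 0.703, 0.08, -0.702]
contact_force: [0.3, 0.3, 0.7]
width: 0.0856
```

Emit:
step_arm(
  increments=[
    {"grip":1,"delta_pos":[-0.03,0.02,0],"twist":0},
    {"grip":1,"delta_pos":[-0.03,0.02,0],"twist":0},
    {"grip":1,"delta_pos":[0,0,0],"twist":0},
    {"grip":1,"delta_pos":[0,0,0],"twist":0},
  ],
)

```text
clock: 11.35
position: [0.3007, -0.3558, 0.2324]
ee_rot: [0.08, 0.703, 0.079, -0.702]
contact_force: [1.3, 0.5, 0.7]
width: 0.0851
```

Run:
```python
from h import *
state(); s=cam("scene"); c=cam("top"); g=cv2.cvtColor(c[0],cv2.COLOR_RGB2GRAY); G=cv2.resize(g,None,fx=4,fy=4,interpolation=cv2.INTER_CUBIC)
cv2.imwrite("pics/fin.png",np.hstack([cv2.resize(k[0][y:y+100,x:x+100],(400,400),interpolation=cv2.INTER_CUBIC) for k,x,y in((s,275,105),(c,285,155))])[:,:,::-1])
def comp(th,box):
    x0,y0,x1,y1=[4*v for v in box]; w=np.zeros(G.shape,np.uint8); w[y0:y1,x0:x1]=G[y0:y1,x0:x1]>th
    n,l,st,ce=cv2.connectedComponentsWithStats(w); i=1+np.argmax(st[1:,4]); ys,xs=np.where(l==i); return (np.c_[xs,ys]+.5)/4-.5
for th in(180,200): print("plain",cv2.minEnclosingCircle((onz(c,comp(th,(225,132,265,175)),.048)[:,:2]*1000).astype(np.float32)))
for th in(170,190,210): print("collar",cv2.minAreaRect((onz(c,comp(th,(318,188,354,220)),.114)[:,:2]*1000).astype(np.float32)))
```

```text
11.35 [ 0.3006839  -0.35579702  0.23235512] jaw -77.04 axis z -0.999998675986597 F [1.3 0.5 0.7] w 0.08507410016417977 q [-1.02  0.11  1.72 -0.    1.31  0.33]
plain ((660.6470336914062, -184.64797973632812), 23.319246292114258)
plain ((660.1099853515625, -184.4273223876953), 22.21070098876953)
collar ((536.40625, -396.8506164550781), (72.51045989990234, 75.79824829101562), 1.6070815324783325)
collar ((532.1377563476562, -400.06988525390625), (71.42186737060547, 40.410858154296875), 16.038206100463867)
collar ((535.4412841796875, -396.6522216796875), (59.95909118652344, 33.29090881347656), 13.458898544311523)
```

View pics/fin.png

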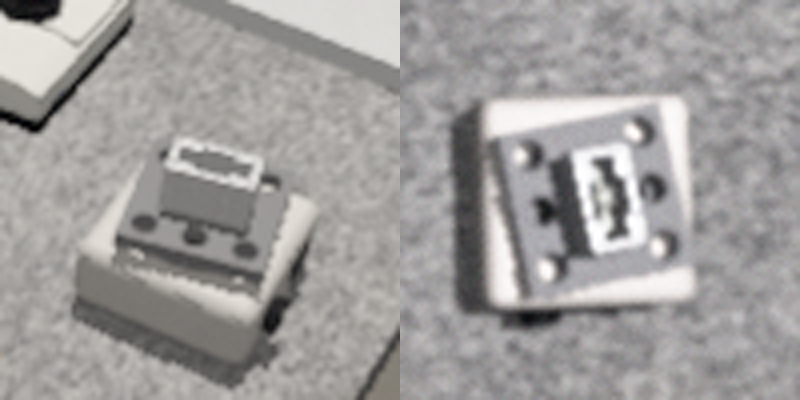

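The collar measures 60 x 33 mm when cast at z = 0.114, so it's at the home height. It sits within 1 mm of the shaft axis at 13.5°, and the plain head hasn't moved. Handing in.

```bash
python3 -c "
from rig import manip
print(manip.sign_off())"
```

```text
the job is handed in; nothing more can be done
None
```

The keyed head is on the shaker's shaft, let go and sitting home on the flange. I handed the job in at about 11.5 s of the 38 s allowed. Sign-off gives no verdict, so the result rests on the checks below.

I gripped the collar across its 32 mm side, carried it over the shaft and turned it about −107° to line up with the keys. I then lowered it in small steps with no jamming. It touched down at tool height 0.092 m, exactly as predicted, with about 6 N of contact. I let go there and moved the arm clear.

**Last checks, from the top camera:**
- **Position:** cast at the home height (z = 0.114 m), the collar measures 60 x 33 mm against the true 60 x 32 mm. Its centre is (0.535, −0.397) m, within 1 mm of the measured shaft axis.
- **Angle:** the slots are at 13.5°, against 13° measured for the keys.
- **Level:** it looks level in both views; I did not measure the tilt.
- **Plain head:** it is within 1 mm of where it started.
- **Robot:** it is clear of everything, with the wrist force near zero.

**Disagreements:**
- **Key angle:** my first readings of the key angle from the scene camera gave 20–22°, against 13° from the top camera. A closer scene reading gave 12.4°, and the smooth fit supports about 13°.
- **Collar outline:** in the last top view, two lower brightness thresholds ran the collar into the white box, so I used only the clean outline.

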